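# Swing the magnifier over the chip and switch its lamp on

## Robot

A 6-joint arm with a two-finger parallel gripper is mounted at the origin on the work surface. World frame = base frame: x ahead of the robot, y to its left, z up, the work surface at z = 0. Lengths are in m, angles in rad, forces in N, time in s.
With the tool pointing down it reaches from about 0.25 to 0.725 m from the base axis. Payload 4 kg.
Tool frame: the origin (TCP) lies midway between the tips of the shut fingers; the grasp point (between the pads) lies 19 mm behind it; z points along the fingers, y is the line along which they close (so a half turn about z gives the same grasp; the last joint's range is limited). The gripper opens to 85 mm and grips with 20 to 120 N. Pads are 22 mm wide; open, the fingers measure 114 mm over their backs; the gripper's body (76 mm by 85 mm) begins 54 mm behind the grasp point. The pads swing forward as they close: fully open they stand 13 mm farther back than shut.
Start: joints at [-1.104, 0.241, 0.005, 1.335, 0, 1.571], TCP at [0.225, -0.447, 0.231] pointing down, gripper open.
Joint ranges: [-2.72, 2.72], [-1.05, 1.87], [-1.09, 1.28], [-1.99, 2.15], [-1.42, 1.44], [-3.14, 3.14]. Speed limits (rad/s): [2.79, 2.79, 3.14, 3.14, 3.14, 3.14].

## Interface

Orientations are given as a unit quaternion [x, y, z, w].
In Python, from workcell import bot gives the robot as it stands. The module is installed in compiled form; this text tells all that it offers.
- The arm moves only by the tool jog_arm, never from a script. Its argument "deltas" is a list of rows, each an object with "fingers": the opening, from 0 (shut) to 1 (fully open); "delta_pos": the shift along the tool's x, y, z normalised to -1 to 1, where 1 is 300 mm, a list of three; "yaw": the turn about the tool's z normalised to -1 to 1, where 1 is pi/4 rad. A call has 1 to 12 rows; each row is the pose to reach, as a shift and turn from the pose commanded when the call began, along the tool's axes at that moment; what a row does not reach only later rows make up. A row lasts 1/10 s, in which the tool goes at most 50 mm and 8.59 degrees, less where a joint would pass 70% of its speed; a pose out of reach is approached as far as the arm can. A call with a number of a shift or a turn outside -1 to 1 is refused whole. A call with a gripper value outside its range is refused whole. The fingers move at their own pace and stop on an object; the grip force is fixed at half the most. Time passes only in rows, so rows that repeat a pose let the fingers close. It gives the time, the measured TCP pose, the force, the opening and the grip force at its end, in the units of the state.
- bot.get_obs(): the state, without advancing time (a new reading comes with each control period).
- bot.camera(name): name is "side" or "top" or "wrist"; returns a dict with "image" (400x640x3 uint8, red, green, blue), "range_z" (400x640 float32, m along the optical axis (not along the pixel's ray), 0 where there is no reading), "fx", "fy", "cx", "cy" (pixels), "distortion" ([k1, k2, p1, p2, k3] as OpenCV has them; the pictures are not rectified), "rvec" (rotation vector, rad) and "tvec" (3), from world to camera coordinates, as OpenCV has them. Camera axes: x right, y down, z forward; pixel columns grow to the right and rows downward; lengths in m; the calibration is good to about 2 mm. A picture is of the moment at which its call begins.
- bot.job_done(): hands the job in; it is judged then, once.
The state is a dict: "clock": time; "joint_pos": joint angles; "joint_vel": joint speeds; "tau": joint torques, N m; "eef_pos": TCP position; "tool_rot": TCP orientation; "ft_force": force on the tool from outside, world axes, zero at the start; "ft_torque": the same for the moment, N m; "grip_width": finger opening in m; "grasp_force": force on a finger pad.
Only numpy, scipy, OpenCV 4.12 (cv2) and the standard library are available. Lean on these libraries where they do the work, as an engineer would, in place of code of your own. Each camera call takes 0.05 s, during which the arm holds its last target. There are 200 camera calls.

## Task

With a fingertip, push the helping-hand stand's magnifier arm round until the black chip with the white dot, on the clamped green board, lies in the middle of the lens as seen from straight above; once it is there, push the red lamp switch fully over to its other side and let go. Only push, gently: grip and lift nothing, and leave the board and its arm and the loose things on the bench where they are.

Things in the scene. Friction and masses are not known exactly. Their poses are not given: they have to be found in the camera images.
- stand: Helping-hand stand, fixed to the bench: dark round foot 116 mm across and 18 mm high, steel post 16 mm across up to a 26 mm wide black cap whose top is at 169 mm. Origin at the centre of the foot's underside, on the post's axis; z up, x is where both arms point at joint value 0. Two level arms swing about the post: the board arm below (60 mm up) and the magnifier above (140 mm up).
- magnifier (a joint): Swing of the magnifier arm about the post's vertical axis, rad, counter-clockwise from above is positive, 0 where the arm points along the stand's x; travel -2.2 to 2.8. It turns with light friction (about 0.12 N m, so about 1.7 N at 70 mm from the post) and stays where it is left.
- lens (a point): Centre of the round lens, 150 mm from the post's axis, 140 mm above the bench. The orange lens frame is 98 mm across outside and 10 mm thick; the clear lens lets the board be seen through it.
- rod (a point): Point on the magnifier's straight steel rod, 70 mm from the post's axis, 140 mm above the bench. The rod is round, 10 mm thick, bare from 14 to 101 mm from the post's axis; x points along it, away from the post. Good place to push sideways.
- chip (a point): White dot on the black 18 mm chip in the middle of the green board (76 x 56 mm, its highest parts 65 mm above the bench), 150 mm from the post's axis, 64 mm above the bench. The board is clamped to the lower, board arm (steel rod 8 mm thick, 60 mm up), which is tightened (turns only under more than about 2.5 N m) and must not be turned; x points along that arm, away from the post.
- lamp_switch_base: Lamp's black battery box, fixed to the bench, 70 x 50 x 25 mm, with a 26 mm thick steel pivot barrel along y on its top (up to 35 mm high). Origin at the centre of its underside; the switch lever swings in its x-z plane.
- lamp_switch (a joint): Red-tipped toggle lever of the lamp, rad: near 0 it leans 0.5 rad to the box's -x side (off), at 1.0 (its stop) it leans 0.5 rad to the +x side (on). Its pivot is 22 mm above the bench over the box's origin; it stays where it is left; about 1 N at the tip moves it.
- lamp_switch_tip (a point): Centre of the lever's red ball, 26 mm across, 60 mm from the lever's pivot (75 mm above the bench at either end of the swing, 82 mm upright). The stick below is 10 mm thick.
- memory: memory module, green slab 30 x 67 x 10 mm lying flat. Loose bystander, origin at the centre of its underside; to be left alone.
- screw_tray: white divided screw tray 70 x 90 x 18 mm. Loose bystander, origin at the centre of its underside; to be left alone.
- tweezers: steel tweezers, 110 mm long, 6 mm high, lying flat. Loose bystander, origin at the centre of its underside; to be left alone.
- screwdriver: orange-handled screwdriver, 160 mm long, lying flat. Loose bystander, origin at the centre of its underside; to be left alone.
- jar: screw-top jar, 50 mm across, 60 mm high, blue cap. Loose bystander, origin at the centre of its underside; to be left alone.
- spool: empty aluminium solder spool, 52 mm across, 40 mm high. Loose bystander, origin at the centre of its underside; to be left alone.
Things that resemble listed ones, but are neither listed nor needed, are in the scene too. There is more than one size of the lamp_switch_base; the one meant has the size given above.

How it is judged:
On the way, in this order (a step that is already met when the one before it is completed fails the run):
1. the middle of the lens stands over the white dot (horizontal distance between lens and chip below 0.015 m), for 0.3 s.
2. the lamp switch is pushed over to on (value of joint lamp_switch above 0.85 rad), for 0.2 s.
At the end, for the whole second after the job is handed in: The lens's centre is within 15 mm, measured level, of the chip's white dot, the magnifier is at rest, the lamp switch stands beyond 0.85 rad of its 1.0 rad travel, the chip is within 10 mm of where it began, and nothing is touched (horizontal distance between lens and chip below 0.015 m and value of joint lamp_switch above 0.85 rad and velocity of joint magnifier between -0.05 and 0.05 rad/s and distance of chip from where it was at the start of the episode below 0.01 m).
It fails at once if a loose thing on the bench is lifted or shifted by more than 20 mm (distance of any of memory, screw_tray, tweezers, screwdriver, jar, spool from where it was at the start of the episode above 0.02 m).
It fails at once if the board and its arm are turned (chip more than 10 mm from its start) (distance of chip from where it was at the start of the episode above 0.01 m).
It fails at once if the fingers press or grip the stand and its arms harder than 20 N (contact force between the fingers and stand above 20 N).
It fails at once if the fingers press or grip the lamp's switch harder than 20 N (contact force between the fingers and lamp_switch_base above 20 N).
It also fails if it takes over 54 s, if anything falls off the work surface, if the arm or the gripper's body presses on something with over 40 N, if the wrist force passes 120 N, or if a joint passes its speed limit or range.

## Working session

There is one attempt and no reset: what is moved stays moved. The work goes in short steps, Python scripts to look and compute and a tool call to move; the robot and the scene stay as the last step left them, time stands still between calls to the robot, and variables do not carry over. Pictures are saved under pics/ and viewed, at most 10 in all, crops included, and the job is handed in when it is done.

Besides the shell and the picture viewer there is one more tool, called after "Call:" by a JSON object that holds its "method" and its "body", one argument or row to a line. jog_arm: Moves the arm, as the interface text tells. Scaled input: -1 to 1 covers 300 mm each way for a shift and pi/4 rad each way for a turn. Its arguments: {"type":"object","properties":{"deltas":{"type":"array","items":{"type":"object","properties":{"fingers":{"type":"number"},"delta_pos":{"type":"array","items":{"type":"number"}},"yaw":{"type":"number"}}}}},"required":["deltas"]}

```bash
mkdir -p pics; cat > h.py <<'E'
import numpy as np, cv2
from workcell import bot
def cam(n):
    c=bot.camera(n); c['K']=np.array([[c['fx'],0,c['cx']],[0,c['fy'],c['cy']],[0,0,1.]]); c['D']=np.array(c['distortion'],float)
    c['R']=cv2.Rodrigues(np.array(c['rvec'],float))[0]; c['t']=np.array(c['tvec'],float).ravel(); return c
def ray(c,u,v):
    p=cv2.undistortPoints(np.array([[[u,v]]],float),c['K'],c['D'])[0,0]
    return -c['R'].T@c['t'], c['R'].T@np.array([p[0],p[1],1.])
def onplane(c,u,v,z):
    o,d=ray(c,u,v); return o+d*(z-o[2])/d[2]
def deproj(c,u,v):
    o,d=ray(c,u,v); return o+d*float(c['range_z'][int(v),int(u)])
def proj(c,P):
    return cv2.projectPoints(np.array(P,float).reshape(-1,1,3),np.array(c['rvec'],float),c['t'],c['K'],c['D'])[0].reshape(-1,2)
def save(c,n): cv2.imwrite('pics/'+n,c['image'][:,:,::-1])
E
python3 - <<'E'
from h import *
for n in('top','side'):
    c=cam(n); save(c,n+'0.png'); print(n,(-c['R'].T@c['t']).round(3))
o=bot.get_obs(); print(o['clock'],o['eef_pos'],o['tool_rot'],o['grip_width'])
E
```

```text
top [0.4   0.098 1.068]
side [ 0.52  -0.531  0.708]
0.1 [ 0.22476038 -0.4460095   0.23052138] [ 9.72888591e-01  2.31272432e-01 -2.00768781e-04 -9.01416963e-04] 0.08511016045196852
```

View pics/top0.png

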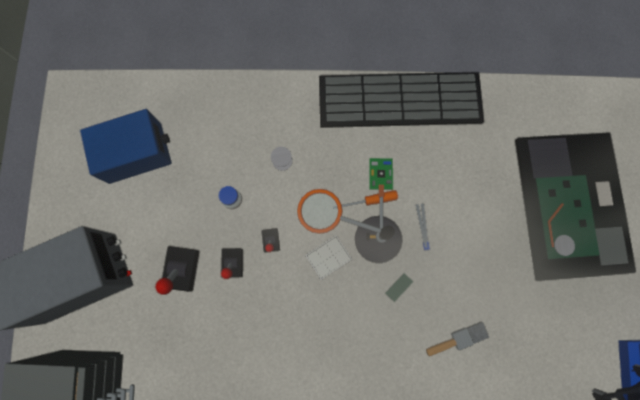

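View pics/side0.png

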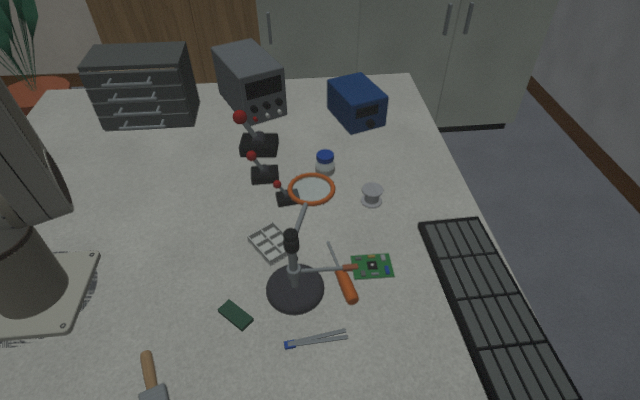

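The top view shows the stand foot near (379,239), the lens ring at (320,211) and the board dot at (381,174). There are three candidate switches: large (180,268), ball (164,286); middle (232,262), ball (226,273); small (270,240), ball (269,249). I'll measure their sizes next.

```bash
python3 - <<'E'
from h import *
c=cam('top'); im=c['image']; hsv=cv2.cvtColor(im,cv2.COLOR_RGB2HSV)
print('scale', onplane(c,320,200,0), onplane(c,420,200,0))
def blobs(m,name,z,amin=25,roi=None):
    m=m.astype(np.uint8)
    if roi: 
        r=np.zeros_like(m); r[roi[1]:roi[3],roi[0]:roi[2]]=1; m=m*r
    for k in cv2.findContours(m,cv2.RETR_EXTERNAL,cv2.CHAIN_APPROX_NONE)[0]:
        if cv2.contourArea(k)<amin: continue
        w=np.array([onplane(c,*p[0],z)[:2] for p in k],np.float32)
        (cx,cy),(a,b),ang=cv2.minAreaRect(w); e=cv2.minEnclosingCircle(k)
        print(name,'px',np.round(e[0]),'xy',round(cx,4),round(cy,4),'size mm',round(a*1e3),round(b*1e3),'ang',round(ang,1))
H,S,V=hsv[...,0],hsv[...,1],hsv[...,2]
red=((H<5)|(H>174))&(S>150)&(V>70)
blobs(red,'red',.075,8,(140,200,300,310))
blobs((V<75)&~red,'box',.025,60,(140,220,300,310))
org=(H>=5)&(H<16)&(S>130)&(V>100); blobs(org,'orange',.14,20,(280,170,420,250))
blobs((H>45)&(H<80)&(S>120),'board',.065,60,(350,140,410,200))
blobs((V<95)&(S<60),'foot',.018,300,(345,205,415,275))
x,y=140,140
def up(x0,y0,x1,y1,n,f): cv2.imwrite('pics/'+n,cv2.resize(im[y0:y1,x0:x1,::-1],None,fx=f,fy=f,interpolation=cv2.INTER_CUBIC))
up(145,140,425,310,'crop1.png',2.85)
E
```

```text
scale [0.60411898 0.10360406 0.        ] [ 0.60749234 -0.14503404  0.        ]
red px [164. 286.] xy 0.3885 0.4535 size mm 33 33 ang 46.8
red px [226. 273.] xy 0.4197 0.3125 size mm 18 18 ang 1.1
red px [268. 248.] xy 0.4786 0.2196 size mm 11 11 ang 46.4
box px [232. 262.] xy 0.4458 0.3103 size mm 65 48 ang 2.5
box px [180. 268.] xy 0.4298 0.4346 size mm 77 99 ang 83.8
box px [270. 240.] xy 0.5007 0.2206 size mm 50 36 ang 7.2
orange px [319. 210.] xy 0.5559 0.1037 size mm 91 92 ang 0.8
orange px [381. 197.] xy 0.5936 -0.0272 size mm 37 69 ang 11.2
board px [381. 173.] xy 0.6587 -0.0398 size mm 47 69 ang 89.6
foot px [378. 239.] xy 0.5043 -0.0391 size mm 101 112 ang 22.6
```

View pics/crop1.png

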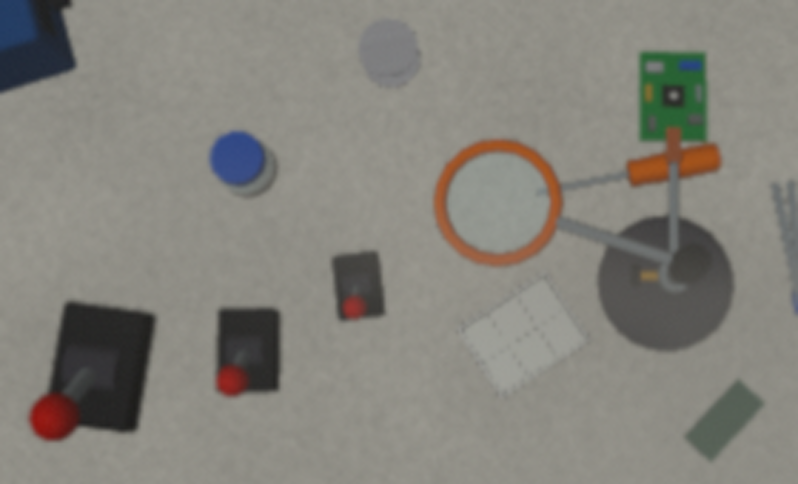

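The crop confirms it: the middle box measures 65 x 48 mm, which best fits 70 x 50. The others measure about 99 x 77 and 50 x 36. So the switch I want is the one at (232,262), with its ball leaning toward world -x. Next I'll measure the dot, lens and post.

```bash
cat >> h.py <<'E'
def lensxy(c,roi):
    hsv=cv2.cvtColor(c['image'],cv2.COLOR_RGB2HSV); m=((hsv[...,0]>=5)&(hsv[...,0]<16)&(hsv[...,1]>110)&(hsv[...,2]>80)).astype(np.uint8)
    r=np.zeros_like(m); r[roi[1]:roi[3],roi[0]:roi[2]]=1
    k=max(cv2.findContours(m*r,cv2.RETR_EXTERNAL,cv2.CHAIN_APPROX_NONE)[0],key=cv2.contourArea)
    w=np.array([onplane(c,*p[0],.14)[:2] for p in k],np.float32)
    return cv2.minEnclosingCircle(w)
E
python3 - <<'E'
from h import *
c=cam('top'); im=c['image']; g=im[...].min(2).astype(float)
r=g[168:180,375:388]; i=np.unravel_index(r.argmax(),r.shape)
ys,xs=np.mgrid[168:180,375:388]; near=(abs(ys-174)<=3)&(abs(xs-381.5)<=3)
w=np.where(near,np.clip(r-90,0,None),0); u,v=(w*xs).sum()/w.sum(),(w*ys).sum()/w.sum()
print(r.astype(int)); print('dot px',u,v,onplane(c,u,v,.064))
print('lens',lensxy(c,(290,180,350,240)))
V=g; m=((V<95)).astype(np.uint8); mm=np.zeros_like(m); mm[205:275,345:415]=m[205:275,345:415]
k=max(cv2.findContours(mm,cv2.RETR_EXTERNAL,cv2.CHAIN_APPROX_NONE)[0],key=cv2.contourArea)
lo=np.array([onplane(c,*p[0],.018)[:2] for p in k],np.float32); print('foot',cv2.minEnclosingCircle(lo))
s=cam('side'); print('chip via side', onplane(s,373,265,.064))
E
```

```text
[[ 41  41  39  40  41  41  39  39  40  40  41  42  39]
 [ 41  42  42  42  41  41  41  40  42  41  42  41  42]
 [ 43  40  42  44  43  43  45  45  44  42  41  42  43]
 [ 42  40  43  42  45  53  60  52  44  44  42  41  43]
 [ 43  43  42  44  56  82  93  80  52  43  42  41  44]
 [ 42  41  44  43  64  99 115  96  58  43  42  41  43]
 [ 41  42  44  43  56  81  97  81  52  44  41  41  42]
 [ 41  41  41  41  43  52  58  53  44  43  42  41  42]
 [ 42  42  42  43  42  43  42  42  41  42  42  41  42]
 [ 42  42  42  42  41  42  42  41  43  43  43  43  40]
 [ 41  41  41  41  42  40  42  41  41  42  41  42  44]
 [ 41  41  42  42  41  40  43  42  41  42  42  47  51]]
dot px 380.94 173.08 [ 0.65857178 -0.03971353  0.064     ]
lens ((0.5553642511367798, 0.10432415455579758), 0.04781724140048027)
foot ((0.5077845454216003, -0.03733687847852707), 0.05695505067706108)
chip via side [ 0.65833128 -0.04085047  0.064     ]
```

Call:
{"method": "jog_arm", "body": {
  "deltas": [
    {"fingers": 0, "delta_pos": [0, 0, 0], "yaw": 0},
    {"fingers": 0, "delta_pos": [0, 0, 0], "yaw": 0}
  ]
}}

```text
clock: 0.45
eef_pos: [0.225, -0.4465, 0.2312]
tool_rot: [0.973, 0.231, -0.0, -0.0]
ft_force: [0.6, 0.8, 0.3]
grip_width: 0.0591
grasp_force: 0.0
```

Call:
{"method": "jog_arm", "body": {
  "deltas": [
    {"fingers": 0, "delta_pos": [0.1, -0.07, 0], "yaw": -0.1},
    {"fingers": 0, "delta_pos": [0.24, -0.16, 0], "yaw": -0.22},
    {"fingers": 0, "delta_pos": [0.38, -0.26, 0], "yaw": -0.35},
    {"fingers": 0, "delta_pos": [0.52, -0.36, 0], "yaw": -0.48},
    {"fingers": 0, "delta_pos": [0.66, -0.46, 0], "yaw": -0.6},
    {"fingers": 0, "delta_pos": [0.76, -0.528, 0], "yaw": -0.7035},
    {"fingers": 0, "delta_pos": [0.76, -0.528, 0], "yaw": -0.7035},
    {"fingers": 0, "delta_pos": [0.76, -0.528, 0], "yaw": -0.7035}
  ]
}}

```text
clock: 1.25
eef_pos: [0.3577, -0.2018, 0.2315]
tool_rot: [0.872, 0.489, -0.0, 0.0]
ft_force: [-0.3, -1.3, 0.3]
grip_width: 0.0005
grasp_force: 0.0
```

Call:
{"method": "jog_arm", "body": {
  "deltas": [
    {"fingers": 0, "delta_pos": [0.12, -0.006, 0], "yaw": -0.1},
    {"fingers": 0, "delta_pos": [0.28, -0.014, 0], "yaw": -0.22},
    {"fingers": 0, "delta_pos": [0.44, -0.022, 0], "yaw": -0.35},
    {"fingers": 0, "delta_pos": [0.6, -0.03, 0], "yaw": -0.48},
    {"fingers": 0, "delta_pos": [0.76, -0.038, 0], "yaw": -0.6},
    {"fingers": 0, "delta_pos": [0.88, -0.044, 0], "yaw": -0.698},
    {"fingers": 0, "delta_pos": [0.9234, -0.047, 0], "yaw": -0.698},
    {"fingers": 0, "delta_pos": [0.9234, -0.047, 0], "yaw": -0.698}
  ]
}}

```text
clock: 2.05
eef_pos: [0.4911, 0.0406, 0.2308]
tool_rot: [0.709, 0.706, -0.0, -0.0]
ft_force: [-0.3, -0.9, -1.1]
grip_width: -0.0001
grasp_force: 0.0
```

Call:
{"method": "jog_arm", "body": {
  "deltas": [
    {"fingers": 0, "delta_pos": [0, 0, 0.1], "yaw": 0},
    {"fingers": 0, "delta_pos": [0, 0, 0.2], "yaw": 0},
    {"fingers": 0, "delta_pos": [0, 0, 0.3], "yaw": 0},
    {"fingers": 0, "delta_pos": [0, 0, 0.353], "yaw": 0},
    {"fingers": 0, "delta_pos": [0, 0, 0.353], "yaw": 0}
  ]
}}

```text
clock: 2.55
eef_pos: [0.4876, 0.0382, 0.123]
tool_rot: [0.71, 0.704, -0.003, -0.002]
ft_force: [-0.1, 0.8, 0.1]
grip_width: 0.0001
grasp_force: 0.0
```

```bash
python3 - <<'E'
from h import *
P=np.array([.508,-.038]); p0=np.array([.491,.0405]); d0=0
for th in (71.6,66,60,54,48,42,36,30,24,18,12,8,5,2,0,-.8):
    t=np.radians(th); d=np.array([np.cos(t),np.sin(t)]); n=np.array([-d[1],d[0]])
    s=5+14.5*abs(n[0])+11*abs(n[1]); p=P+.07*d+n*s/1e3
    print(th,p.round(4),'tool units',((p-p0)[::-1]/.3).round(3))
E
```

```text
71.6 [0.509  0.0354] tool units [-0.017  0.06 ]
66 [0.5157 0.0352] tool units [-0.018  0.082]
60 [0.523  0.0342] tool units [-0.021  0.107]
54 [0.5304 0.0323] tool units [-0.027  0.131]
48 [0.5376 0.0295] tool units [-0.037  0.155]
42 [0.5447 0.0258] tool units [-0.049  0.179]
36 [0.5515 0.0213] tool units [-0.064  0.202]
30 [0.5577 0.0159] tool units [-0.082  0.222]
24 [0.5634 0.0096] tool units [-0.103  0.241]
18 [0.5684 0.0026] tool units [-0.126  0.258]
12 [ 0.5726 -0.0051] tool units [-0.152  0.272]
8 [ 0.5748 -0.0105] tool units [-0.17   0.279]
5 [ 0.5762 -0.0147] tool units [-0.184  0.284]
2 [ 0.5774 -0.0191] tool units [-0.199  0.288]
0 [ 0.578 -0.022] tool units [-0.208  0.29 ]
-0.8 [ 0.5782 -0.0228] tool units [-0.211  0.291]
```

Call:
{"method": "jog_arm", "body": {
  "deltas": [
    {"fingers": 0, "delta_pos": [-0.008, 0.03, 0], "yaw": 0},
    {"fingers": 0, "delta_pos": [-0.017, 0.06, 0], "yaw": 0},
    {"fingers": 0, "delta_pos": [-0.018, 0.082, 0], "yaw": 0},
    {"fingers": 0, "delta_pos": [-0.021, 0.107, 0], "yaw": 0},
    {"fingers": 0, "delta_pos": [-0.027, 0.131, 0], "yaw": 0},
    {"fingers": 0, "delta_pos": [-0.037, 0.155, 0], "yaw": 0},
    {"fingers": 0, "delta_pos": [-0.049, 0.179, 0], "yaw": 0},
    {"fingers": 0, "delta_pos": [-0.064, 0.202, 0], "yaw": 0},
    {"fingers": 0, "delta_pos": [-0.082, 0.222, 0], "yaw": 0},
    {"fingers": 0, "delta_pos": [-0.103, 0.241, 0], "yaw": 0},
    {"fingers": 0, "delta_pos": [-0.103, 0.241, 0], "yaw": 0}
  ]
}}

```text
clock: 3.65
eef_pos: [0.5643, 0.0087, 0.1256]
tool_rot: [0.709, 0.706, 0.001, 0.001]
ft_force: [0.3, 0.4, -0.0]
grip_width: 0.0002
grasp_force: 0.0
```

```bash
python3 - <<'E'
from h import *
c=cam('top'); save(c,'top1.png'); print(bot.get_obs()['eef_pos'],bot.get_obs()['ft_force'])
E
```

```text
[0.56399138 0.00907192 0.12566543] [0.10150385 0.49872129 0.86268115]
```

View pics/top1.png

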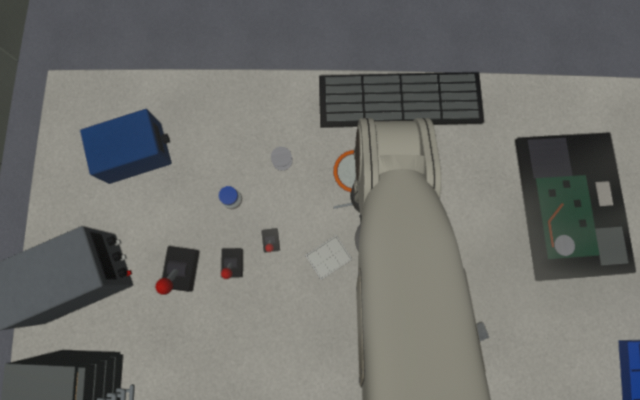

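The arm now hides most of the top view, but the lens's left edge at (334,170) shows it has swung. I'll push on to about 4° and check with the side camera.

Call:
{"method": "jog_arm", "body": {
  "deltas": [
    {"fingers": 0, "delta_pos": [-0.011, 0.009, 0], "yaw": 0},
    {"fingers": 0, "delta_pos": [-0.023, 0.017, 0], "yaw": 0},
    {"fingers": 0, "delta_pos": [-0.036, 0.024, 0], "yaw": 0},
    {"fingers": 0, "delta_pos": [-0.049, 0.031, 0], "yaw": 0},
    {"fingers": 0, "delta_pos": [-0.058, 0.035, 0], "yaw": 0},
    {"fingers": 0, "delta_pos": [-0.067, 0.038, 0], "yaw": 0},
    {"fingers": 0, "delta_pos": [-0.074, 0.04, 0], "yaw": 0},
    {"fingers": 0, "delta_pos": [-0.081, 0.043, 0], "yaw": 0},
    {"fingers": 0, "delta_pos": [-0.081, 0.043, 0], "yaw": 0}
  ]
}}

```text
clock: 4.6
eef_pos: [0.5759, -0.015, 0.1254]
tool_rot: [0.708, 0.706, 0.0, 0.0]
ft_force: [-0.1, 0.9, 0.2]
grip_width: 0.0001
grasp_force: 0.3
```

```bash
python3 - <<'E'
from h import *
c=cam('side'); save(c,'side1.png'); o=bot.get_obs(); print(o['eef_pos'],o['ft_force'])
print(lensxy(c,(290,180,460,330)))
E
```

```text
[ 0.57595265 -0.01491816  0.12552889] [-1.06647159 -0.50547044 -0.79709005]
((0.6554988622665405, -0.021786214783787727), 0.04936891049146652)
```

View pics/side1.png

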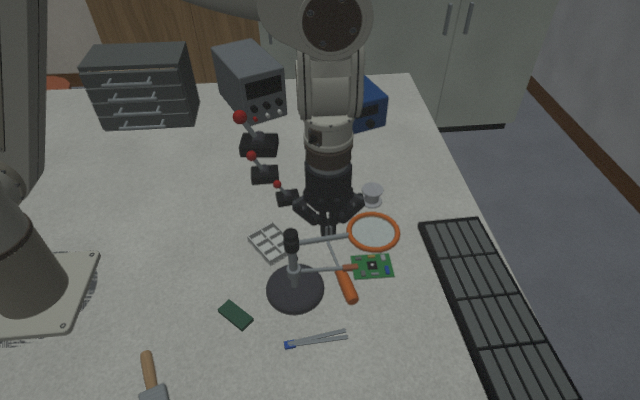

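The side view shows the lens ring centred at (374,232), which puts it at (0.6555,-0.0218). The chip is at (372,265). The lens needs about 18 mm more in -y, which is about 8.5 mm at the fingertip.

Call:
{"method": "jog_arm", "body": {
  "deltas": [
    {"fingers": 0, "delta_pos": [-0.007, 0.002, 0], "yaw": 0},
    {"fingers": 0, "delta_pos": [-0.014, 0.004, 0], "yaw": 0},
    {"fingers": 0, "delta_pos": [-0.021, 0.005, 0], "yaw": 0},
    {"fingers": 0, "delta_pos": [-0.028, 0.006, 0], "yaw": 0},
    {"fingers": 0, "delta_pos": [-0.028, 0.006, 0], "yaw": 0},
    {"fingers": 0, "delta_pos": [-0.028, 0.006, 0], "yaw": 0}
  ]
}}

```text
clock: 5.25
eef_pos: [0.5777, -0.0234, 0.1255]
tool_rot: [0.708, 0.706, 0.0, 0.001]
ft_force: [-0.2, -0.1, -0.2]
grip_width: -0.0004
grasp_force: 0.1
```

```bash
python3 - <<'E'
from h import *
c=cam('side'); o=bot.get_obs(); print(o['eef_pos'],o['ft_force'])
print(lensxy(c,(290,180,460,330)))
E
```

```text
[ 0.57773709 -0.02339447  0.12558832] [-0.30192208  0.28646421  0.70721576]
((0.6561501026153564, -0.03928244486451149), 0.04940120875835419)
```

The lens is now within about 2 mm of the dot. I'll back off sideways, then up.

Call:
{"method": "jog_arm", "body": {
  "deltas": [
    {"fingers": 0, "delta_pos": [0.03, 0, 0], "yaw": 0},
    {"fingers": 0, "delta_pos": [0.08, 0, 0], "yaw": 0},
    {"fingers": 0, "delta_pos": [0.133, 0, 0], "yaw": 0},
    {"fingers": 0, "delta_pos": [0.133, 0, -0.08], "yaw": 0},
    {"fingers": 0, "delta_pos": [0.133, 0, -0.2], "yaw": 0},
    {"fingers": 0, "delta_pos": [0.133, 0, -0.3], "yaw": 0},
    {"fingers": 0, "delta_pos": [0.133, 0, -0.367], "yaw": 0},
    {"fingers": 0, "delta_pos": [0.133, 0, -0.367], "yaw": 0}
  ]
}}

```text
clock: 6.1
eef_pos: [0.5794, 0.0186, 0.2394]
tool_rot: [0.708, 0.707, 0.003, 0.003]
ft_force: [1.0, -0.8, -0.2]
grip_width: -0.0003
grasp_force: 0.0
```

Call:
{"method": "jog_arm", "body": {
  "deltas": [
    {"fingers": 0, "delta_pos": [0.1, -0.07, 0], "yaw": 0},
    {"fingers": 0, "delta_pos": [0.22, -0.15, 0], "yaw": 0},
    {"fingers": 0, "delta_pos": [0.34, -0.23, 0], "yaw": 0},
    {"fingers": 0, "delta_pos": [0.46, -0.31, 0], "yaw": 0},
    {"fingers": 0, "delta_pos": [0.58, -0.39, 0], "yaw": 0},
    {"fingers": 0, "delta_pos": [0.7, -0.48, 0], "yaw": 0},
    {"fingers": 0, "delta_pos": [0.82, -0.56, 0], "yaw": 0},
    {"fingers": 0, "delta_pos": [0.92, -0.63, 0], "yaw": 0},
    {"fingers": 0, "delta_pos": [0.98, -0.667, 0], "yaw": 0},
    {"fingers": 0, "delta_pos": [0.98, -0.667, 0], "yaw": 0},
    {"fingers": 0, "delta_pos": [0.98, -0.667, 0], "yaw": 0}
  ]
}}

```text
clock: 7.2
eef_pos: [0.3773, 0.3119, 0.2345]
tool_rot: [0.708, 0.707, -0.001, 0.0]
ft_force: [-0.1, -0.9, -0.2]
grip_width: 0.0003
grasp_force: 0.0
```

```bash
python3 - <<'E'
from h import *
c=cam('top'); save(c,'top2.png'); o=bot.get_obs(); print(o['eef_pos'],o['tool_rot'],o['clock'])
print(lensxy(c,(340,140,420,195)))
s=cam('side'); hsv=cv2.cvtColor(s['image'],cv2.COLOR_RGB2HSV); H,S,V=cv2.split(hsv)
m=(((H<5)|(H>174))&(S>150)&(V>70)).astype(np.uint8)
for k in cv2.findContours(m,0,1)[0]:
    if cv2.contourArea(k)>15:
        (u,v),r=cv2.minEnclosingCircle(k); print((u,v),r,onplane(s,u,v,.075))
E
```

```text
[0.3778403  0.31133398 0.23468984] [ 7.08050385e-01  7.06161497e-01 -7.55001793e-04  1.51528750e-04] 7.25
((0.6480058431625366, -0.03606200963258743), 0.05942608788609505)
(250.5, 154.0) 4.031229019165039 [0.41478265 0.3200246  0.075     ]
(238.5, 114.5) 6.041623115539551 [0.3754067  0.50675356 0.075     ]
```

View pics/top2.png

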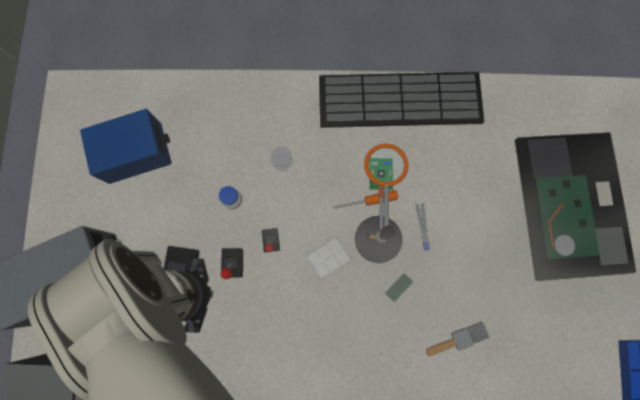

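Call:
{"method": "jog_arm", "body": {
  "deltas": [
    {"fingers": 0, "delta_pos": [0, -0.02, 0.1], "yaw": 0},
    {"fingers": 0, "delta_pos": [0, -0.02, 0.22], "yaw": 0},
    {"fingers": 0, "delta_pos": [0, -0.02, 0.34], "yaw": 0},
    {"fingers": 0, "delta_pos": [0, -0.02, 0.44], "yaw": 0},
    {"fingers": 0, "delta_pos": [0, -0.02, 0.53], "yaw": 0},
    {"fingers": 0, "delta_pos": [0, -0.02, 0.573], "yaw": 0},
    {"fingers": 0, "delta_pos": [0, -0.02, 0.573], "yaw": 0},
    {"fingers": 0, "delta_pos": [0, -0.02, 0.573], "yaw": 0}
  ]
}}

```text
clock: 8.1
eef_pos: [0.3729, 0.3109, 0.0638]
tool_rot: [0.709, 0.705, -0.0, 0.0]
ft_force: [0.6, -0.5, 0.2]
grip_width: -0.0001
grasp_force: 0.0
```

```bash
python3 - <<'E'
from h import *
c=cam('top'); o=bot.get_obs(); print(o['eef_pos'],o['ft_force'])
print(lensxy(c,(340,140,420,187)), onplane(c,386,165,.14))
s=cam('side'); cv2.imwrite('pics/side2.png',cv2.resize(s['image'][60:260,160:420,::-1],None,fx=3,fy=3)) 
print(lensxy(s,(340,180,460,260)))
E
```

```text
[0.3732644  0.31149023 0.06439632] [-0.72726043  0.20436969  0.23928873]
((0.657207727432251, -0.04001316800713539), 0.049656953662633896) [ 0.65743124 -0.04059069  0.14      ]
((0.6563466787338257, -0.03908251225948334), 0.049244798719882965)
```

View pics/side2.png

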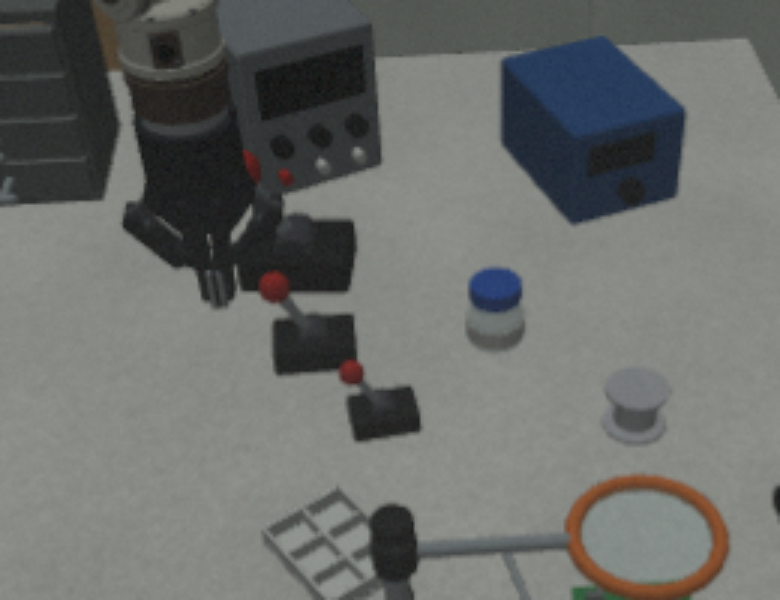

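The side crop shows the shut fingers, tip at (218,300), standing on the -x side of the middle switch's ball at (274,286), clear of it. The lens is still on the dot at (0.657,-0.040). Now I'll push the lever in +x.

Call:
{"method": "jog_arm", "body": {
  "deltas": [
    {"fingers": 0, "delta_pos": [0, 0.02, 0], "yaw": 0},
    {"fingers": 0, "delta_pos": [0, 0.04, 0], "yaw": 0},
    {"fingers": 0, "delta_pos": [0, 0.06, 0], "yaw": 0},
    {"fingers": 0, "delta_pos": [0, 0.08, 0], "yaw": 0},
    {"fingers": 0, "delta_pos": [0, 0.1, 0], "yaw": 0},
    {"fingers": 0, "delta_pos": [0, 0.12, 0], "yaw": 0},
    {"fingers": 0, "delta_pos": [0, 0.14, 0], "yaw": 0},
    {"fingers": 0, "delta_pos": [0, 0.16, 0], "yaw": 0},
    {"fingers": 0, "delta_pos": [0, 0.18, 0], "yaw": 0},
    {"fingers": 0, "delta_pos": [0, 0.2, 0], "yaw": 0},
    {"fingers": 0, "delta_pos": [0, 0.207, 0], "yaw": 0},
    {"fingers": 0, "delta_pos": [0, 0.207, 0], "yaw": 0}
  ]
}}

```text
clock: 9.4
eef_pos: [0.435, 0.3113, 0.0635]
tool_rot: [0.708, 0.706, 0.0, 0.0]
ft_force: [-0.5, 0.3, 0.3]
grip_width: -0.0004
grasp_force: 0.0
```

```bash
cat >> h.py <<'E'
def ball(s):
    H,S,V=cv2.split(cv2.cvtColor(s['image'],cv2.COLOR_RGB2HSV)); m=(((H<5)|(H>174))&(S>130)&(V>50)).astype(np.uint8); m[:,:240]=0; m[:140]=0; m[172:]=0; m[:,275:]=0
    k=max(cv2.findContours(m,0,1)[0],key=cv2.contourArea); (u,v),r=cv2.minEnclosingCircle(k); return (u,v,r),onplane(s,u,v,.077)
E
python3 - <<'E'
from h import *
s=cam('side'); o=bot.get_obs(); print(o['eef_pos'],o['ft_force']); print(ball(s))
cv2.imwrite('pics/side3.png',cv2.resize(s['image'][80:220,180:340,::-1],None,fx=4,fy=4)) 
E
```

```text
[0.43470616 0.31120724 0.06347953] [ 0.29489282 -0.36840425  0.01984646]
((268.3983154296875, 152.14407348632812, 4.893167495727539), array([0.45929599, 0.32062633, 0.077     ]))
```

View pics/side3.png

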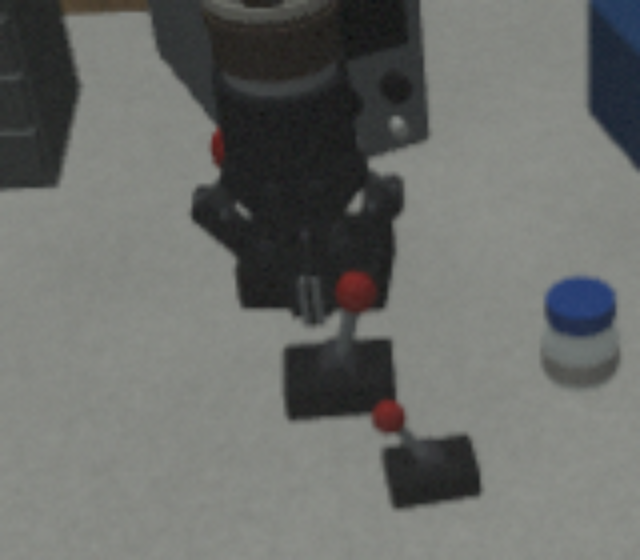

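The ball is past upright at crop (355,291), x about 0.459, and its stop is near 0.472. I'll push the last 11 mm in small steps and watch the force.

Call:
{"method": "jog_arm", "body": {
  "deltas": [
    {"fingers": 0, "delta_pos": [0, 0.012, 0], "yaw": 0},
    {"fingers": 0, "delta_pos": [0, 0.024, 0], "yaw": 0},
    {"fingers": 0, "delta_pos": [0, 0.036, 0], "yaw": 0},
    {"fingers": 0, "delta_pos": [0, 0.036, 0], "yaw": 0}
  ]
}}

```text
clock: 9.85
eef_pos: [0.4456, 0.3113, 0.0635]
tool_rot: [0.708, 0.706, 0.0, 0.0]
ft_force: [-0.5, 0.3, 0.8]
grip_width: 0.0001
grasp_force: 0.1
```

```bash
python3 - <<'E'
from h import *
s=cam('side'); o=bot.get_obs(); print(o['eef_pos'],o['ft_force']); print(ball(s))
E
```

```text
[0.44563536 0.31133111 0.06361654] [-0.66938157 -0.0718174  -0.62367586]
((272.2727355957031, 153.36363220214844, 4.693151473999023), array([0.46888694, 0.31464495, 0.077     ]))
```

Call:
{"method": "jog_arm", "body": {
  "deltas": [
    {"fingers": 0, "delta_pos": [0, 0.004, 0], "yaw": 0},
    {"fingers": 0, "delta_pos": [0, 0.007, 0], "yaw": 0},
    {"fingers": 0, "delta_pos": [0, 0.007, 0], "yaw": 0}
  ]
}}

```text
clock: 10.2
eef_pos: [0.4472, 0.3113, 0.0635]
tool_rot: [0.708, 0.706, -0.0, -0.0]
ft_force: [-0.4, -0.4, -0.7]
grip_width: -0.0002
grasp_force: 0.5
```

```bash
python3 - <<'E'
from h import *
s=cam('side'); o=bot.get_obs(); print(o['eef_pos'],o['ft_force']); print(ball(s))
E
```

```text
[0.44717934 0.3113007  0.06354842] [-1.53638257 -0.0049728  -0.71640981]
((272.5, 153.5, 4.743516445159912), array([0.46944607, 0.3140291 , 0.077     ]))
```

Call:
{"method": "jog_arm", "body": {
  "deltas": [
    {"fingers": 0, "delta_pos": [0, 0.003, 0], "yaw": 0},
    {"fingers": 0, "delta_pos": [0, 0.004, 0], "yaw": 0},
    {"fingers": 0, "delta_pos": [0, 0.004, 0], "yaw": 0}
  ]
}}

```text
clock: 10.55
eef_pos: [0.4478, 0.3113, 0.0635]
tool_rot: [0.708, 0.706, -0.001, -0.0]
ft_force: [-2.4, 0.5, -0.2]
grip_width: 0.0002
grasp_force: 1.7
```

```bash
python3 - <<'E'
from h import *
s=cam('side'); o=bot.get_obs(); print(o['eef_pos'],o['ft_force']); print(ball(s))
E
```

```text
[0.44778664 0.31126235 0.06344171] [-3.10529616  0.80423134 -0.1478088 ]
((273.0, 153.5, 4.609872341156006), array([0.47068193, 0.31390676, 0.077     ]))
```

The force has risen to 3 N and the TCP is lagging, so the lever is at its stop. Backing off and lifting away.

Call:
{"method": "jog_arm", "body": {
  "deltas": [
    {"fingers": 0, "delta_pos": [0, -0.03, 0], "yaw": 0},
    {"fingers": 0, "delta_pos": [0, -0.1, 0], "yaw": 0},
    {"fingers": 0, "delta_pos": [0, -0.2, 0], "yaw": 0},
    {"fingers": 0, "delta_pos": [0, -0.25, -0.1], "yaw": 0},
    {"fingers": 0, "delta_pos": [0, -0.25, -0.25], "yaw": 0},
    {"fingers": 0, "delta_pos": [0, -0.25, -0.4], "yaw": 0},
    {"fingers": 0, "delta_pos": [0, -0.25, -0.5], "yaw": 0},
    {"fingers": 0, "delta_pos": [0, -0.25, -0.5], "yaw": 0},
    {"fingers": 0, "delta_pos": [0, -0.25, -0.5], "yaw": 0}
  ]
}}

```text
clock: 11.5
eef_pos: [0.3741, 0.312, 0.2146]
tool_rot: [0.708, 0.706, 0.002, 0.0]
ft_force: [-0.8, -1.5, -0.5]
grip_width: -0.0001
grasp_force: 0.0
```

```bash
python3 - <<'E'
from h import *
s=cam('side'); c=cam('top'); print(ball(s), lensxy(c,(340,140,420,187)), bot.get_obs()['eef_pos'])
a=cv2.resize(s['image'][120:190,220:330,::-1],None,fx=4,fy=4); b=cv2.resize(c['image'][130:270,150:430,::-1],(440,220)); cv2.imwrite('pics/end.png',np.vstack([a,b]))
E
```

```text
((272.5, 153.0, 4.272101879119873), array([0.46945646, 0.31608531, 0.077     ])) ((0.657207727432251, -0.04001316800713539), 0.049656953662633896) [0.37295674 0.31102418 0.21251953]
```

View pics/end.png

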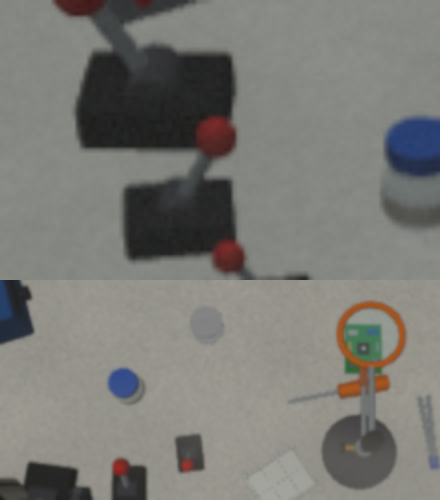

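The middle switch's lever now leans to +x, ball at crop (215,136). The lens ring sits over the board with the dot inside it, within 2 mm after correcting for parallax. Handing in.

```bash
python3 -c "
from workcell import bot
print(bot.job_done())"
```

```text
the job is handed in; nothing more can be done
None
```

The job is handed in, with no verdict returned: by my last measurements the lens centre is within about 2 mm of the chip's white dot, the lamp switch was pushed over to its stop (on), and the arm is clear of everything.

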